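# Put the sketchbook away in the supply chest

### The job

Lift the long, low sketchbook out of the rack and lay it flat on its cover on the cutting mat, letting go of it there. Then pick it up again, lay it flat (not dropped) on the floor of the wide bay of the open top drawer, let go, and push the drawer fully shut. Leave the taller notebook, the brush jar and the paint bottle where they are.

Things in the scene. Friction and masses are not known exactly. Their poses are not given: they have to be found in the camera images.
- sketchbook: Grey cloth hardback, long and low: 160 long (its x) x 24 thick (its y) x 64 high (its z) mm, 0.15 to 0.31 kg, a black strap near one end. It starts standing on its long spine in a groove of the rack. Origin at the centre of the spine underside (the 160 x 24 face); z points from spine to page edge. Laid flat, its y axis is vertical and it is 24 mm high, 64 mm wide.
- sketchbook_center (a point): Middle of the sketchbook's volume, 32 mm along its z from its origin; same axes as the sketchbook.
- notebook: Bystander: grey cloth notebook, shorter and taller: 120 long (x) x 24 thick (y) x 88 high (z) mm, standing on its spine in the rack's other groove. Origin at the centre of its underside.
- rack: Fixed wooden book rack, 180 (x) x 125 (y) mm, origin at the centre of its underside. Base board 12 mm thick; the books stand on it in two grooves along x, centred at y = -37.5 and +37.5 mm. Each groove is 30 mm wide between strips 6 mm thick with tops 28 mm above the bench. Either book may be in either groove, rack left or right of the chest.
- mat: Fixed black rubber cutting mat lying on the bench, 260 (x) x 200 (y) x 3 mm, origin at the centre of its underside. It lies left or right of the chest, wherever the rack is not.
- chest_front (a point): Middle of the upper front edge of the fixed light wood bench-top chest, 150 mm above the bench; x points into the chest, y along its front. Chest: 300 deep (x) x 270 wide (y) x 150 high mm, two drawers whose fronts face the robot; the top drawer stands open, the lower one is shut and not used.
- chest_drawer0 (a joint): Opening of the top drawer in m: 0 fully shut, up to 0.213; it slides out along the chest's -x. Light friction (about 1 N).
- bay (a point): On the top drawer, moving with it: middle of the front end of its wide bay's floor, where floor and front wall meet, 85 mm above the bench; axes as the chest's, x into the drawer, z up. Bay: x 0 to 255, y -88 to +88 mm, walls 43 mm above this floor. At opening d (m) only x = 0 to d - 0.006 is open from above, the rest is under the chest's top. A narrow bay beyond a divider at -y holds pencils.
- chest_drawer0_handle (a point): Middle of the top drawer's handle: a dark steel bar 11 mm thick, 120 mm long along the chest's y, 35 mm in front of the drawer's 15 mm thick front panel, about 112 mm above the bench. The panel's top edge is 135 mm above the bench.
- brush_jar: Bystander: round aluminium jar of brushes, 72 mm diameter, jar 100 and brushes 190 mm high, beside the chest. Origin at the centre of its underside.
- paint_bottle: Bystander: white bottle, 60 mm diameter, 160 mm high, on the other side of the chest. Origin at the centre of its underside.

How it is judged:
By the outcome, as a careful person would: the job done as asked, in the order asked, and still so for the second after the job is handed in, with the robot touching nothing.
It also fails if it takes over 72 s, if anything falls off the work surface, if the arm or the gripper's body presses on something with over 40 N, if the wrist force passes 120 N, or if a joint passes its speed limit or range.

### The arm

A 6-joint arm with a two-finger parallel gripper is mounted at the origin on the work surface. World frame = base frame: x ahead of the robot, y to its left, z up, the work surface at z = 0. Lengths are in m, angles in rad, forces in N, time in s.
With the tool pointing down it reaches from about 0.425 to 0.95 m from the base axis. Payload 3.5 kg.
Tool frame: the origin (TCP) lies midway between the tips of the shut fingers; the grasp point (between the pads) lies 19 mm behind it; z points along the fingers, y is the line along which they close (so a half turn about z gives the same grasp; the last joint's range is limited). The gripper opens to 85 mm and grips with 20 to 120 N. Pads are 22 mm wide; open, the fingers measure 114 mm over their backs; the gripper's body (76 mm by 85 mm) begins 54 mm behind the grasp point. The pads swing forward as they close: fully open they stand 13 mm farther back than shut.
Start: joints at [1.189, 0.286, 1.577, -0, 1.279, -0.15], TCP at [0.155, 0.657, 0.231] pointing down, gripper open.
Joint ranges: [-2.77, 2.77], [-0.9, 2.22], [0.21, 2.48], [-1.53, 4.67], [0.24, 2.81], [-2.84, 2.84]. Speed limits (rad/s): [2.79, 2.79, 3.14, 3.14, 3.14, 3.14].

### API

Orientations are given as a unit quaternion [x, y, z, w].
In Python, from plant import ctrl gives the robot as it stands.
- The arm moves only by the tool move_arm, never from a script. Its argument "plan" is a list of rows, each an object of numbers: "x", "y", "z": the shift along the tool's x, y, z in m; "yaw": the turn about the tool's z in rad; "fingers": the closure, from 0 (fully open) to 1 (shut). In form: [{"x": .., "y": .., "z": .., "yaw": .., "fingers": ..}, ...]. A call has 1 to 5 rows; each row is the pose to reach, as a shift and turn from the pose commanded when the call began, along the tool's axes at that moment; what a row does not reach only later rows make up. A row lasts 1/10 s, in which the tool goes at most 50 mm and 8.59 degrees, less where a joint would pass 70% of its speed; a pose out of reach is approached as far as the arm can. A call with a gripper value outside its range is refused whole. The fingers move at their own pace and stop on an object; "force" is the grip in N (left out, the last holds). Time passes only in rows, so rows that repeat a pose let the fingers close. It gives the time, the measured TCP pose, the force, the opening and the grip force at its end, in the units of the state.
- ctrl.get_state(): the state, without advancing time (a new reading comes with each control period).
- ctrl.read_camera(name): name is "side" or "top"; returns the picture (420x560x3 uint8, red, green, blue); there is no depth.
- ctrl.camera_model(name): a dict with "intrinsics" (3x3 intrinsics, pixels), "distortion" ([k1, k2, p1, p2, k3] as OpenCV has them; the pictures are not rectified), "cam_to_world" (4x4, takes a point from camera to world coordinates). Camera axes: x right, y up, looking along -z (the intrinsics and any distortion apply to the point x, -y, -z); pixel columns grow to the right and rows downward; lengths in m; the calibration is good to about 2 mm. A picture is of the moment at which its call begins. camera_model takes no time and is no camera call.
- ctrl.sign_off(): hands the job in; it is judged then, once.
The state is a dict: "time": time; "qpos": joint angles; "dq": joint speeds; "joint_efforts": joint torques, N m; "eef_pos": TCP position; "tcp_rot": TCP orientation; "contact_force": force on the tool from outside, world axes, zero at the start; "wrist_torque": the same for the moment, N m; "opening": opening from 0.0 (shut) to 1.0 (fully open); "finger_force": force on a finger pad.
Only numpy, scipy, OpenCV 4.12 (cv2) and the standard library are available. Lean on these libraries where they do the work, as an engineer would, in place of code of your own. Each camera call takes 0.05 s, during which the arm holds its last target. There are 200 camera calls.

## Working session

There is one attempt and no reset: what is moved stays moved. The work goes in short steps, Python scripts to look and compute and a tool call to move; the robot and the scene stay as the last step left them, time stands still between calls to the robot, and variables do not carry over. Pictures are saved under pics/ and viewed, at most 10 in all, crops included, and the job is handed in when it is done.

Besides the shell and the picture viewer there is one more tool, called after "Emit:" as name([rows], argument=value, ...), one row to a line, values as JSON. move_arm: Moves the arm, as the interface text tells. Its arguments: {"type":"object","properties":{"plan":{"type":"array"},"force":{"type":"number"}},"required":["plan"]}

```bash
ls; mkdir -p pics
cat > h.py <<'E'
import numpy as np, cv2
from plant import ctrl
def ray(n,px):
    m=ctrl.camera_model(n);K=np.array(m["intrinsics"]);D=np.array(m["distortion"],float);T=np.array(m["cam_to_world"])
    u=cv2.undistortPoints(np.array(px,float).reshape(-1,1,2),K,D).reshape(-1,2)
    d=np.c_[u[:,0],-u[:,1],-np.ones(len(u))]@T[:3,:3].T
    return T[:3,3],d
def plane(n,px,z):
    o,d=ray(n,px); return o+d*((z-o[2])/d[:,2])[:,None]
def tri(a,b):
    # pixel a in side, b in top
    o1,d1=ray("side",[a]);o2,d2=ray("top",[b]);d1=d1[0];d2=d2[0]
    s=np.linalg.lstsq(np.c_[d1,-d2],o2-o1,rcond=None)[0]
    p=o1+s[0]*d1;q=o2+s[1]*d2
    return (p+q)/2,np.linalg.norm(p-q)
def proj(n,P):
    m=ctrl.camera_model(n);T=np.linalg.inv(np.array(m["cam_to_world"]));P=np.atleast_2d(P)
    c=P@T[:3,:3].T+T[:3,3];c=c*[1,-1,-1]
    return cv2.projectPoints(c,np.zeros(3),np.zeros(3),np.array(m["intrinsics"]),np.array(m["distortion"],float))[0].reshape(-1,2)
def snap(n,f):
    im=ctrl.read_camera(n)[:,:,::-1].copy(); cv2.imwrite("pics/"+f,im); return im
E
python3 - <<'E'
from h import *
np.set_printoptions(precision=3,suppress=True)
for n in("side","top"):
    snap(n,n+"0.png");print(np.array(ctrl.camera_model(n)["cam_to_world"]), ctrl.camera_model(n)["intrinsics"])
s=ctrl.get_state();print(s)
E
```

```text
pics
[[ 0.996  0.061 -0.06   0.507]
 [-0.084  0.584 -0.807 -0.942]
 [-0.014  0.81   0.587  0.834]
 [ 0.     0.     0.     1.   ]] [[424.781   0.    274.387]
 [  0.    424.781 207.464]
 [  0.      0.      1.   ]]
[[-0.008  0.986 -0.167  0.436]
 [-1.    -0.012 -0.019  0.002]
 [-0.021  0.167  0.986  1.046]
 [ 0.     0.     0.     1.   ]] [[400.64   0.   280.59]
 [  0.   400.64 214.09]
 [  0.     0.     1.  ]]
{'time': 0.1, 'qpos': array([ 1.189,  0.287,  1.578,  0.   ,  1.279, -0.15 ]), 'dq': array([-0.   , -0.003, -0.001, -0.001,  0.001,  0.001]), 'joint_efforts': array([  0.   , -40.73 , -29.37 ,  -0.   ,   0.003,  -0.   ]), 'eef_pos': array([0.155, 0.656, 0.23 ]), 'tcp_rot': array([ 0.116,  0.993, -0.001, -0.   ]), 'contact_force': array([-0.285, -0.326, -1.483]), 'wrist_torque': array([ 0.023, -0.067, -0.006]), 'finger_force': 0.0, 'opening': 0.997624365206364}
```

View pics/side0.png

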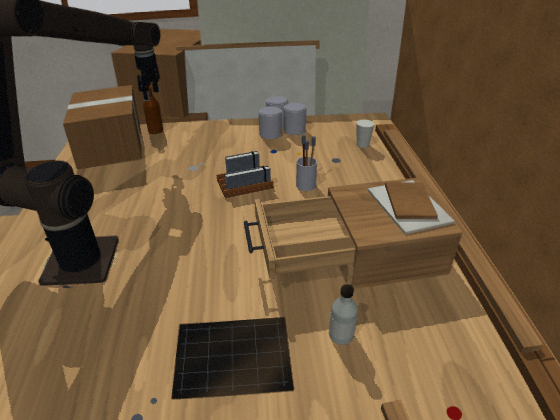

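View pics/top0.png

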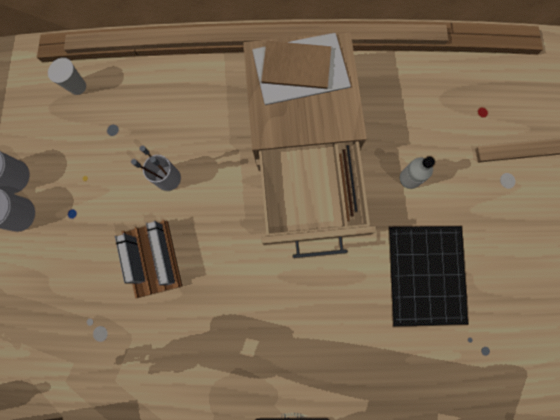

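The side view shows the rack at (245,180) with both books, the drawer handle at (250,236) and the mat at (233,355). The top view shows the rack at (150,258), with books at (130,258) and (160,252), and the mat at (428,275). I'll zoom in on the rack and drawer.

Run:
```python
import cv2,numpy as np
t=cv2.imread("pics/top0.png")[205:310,100:200];s=cv2.imread("pics/side0.png")[140:205,205:290]
a=cv2.resize(t,(400,420),interpolation=cv2.INTER_CUBIC)
b=cv2.resize(s,(400,306),interpolation=cv2.INTER_CUBIC)
c=np.zeros((420,800,3),np.uint8);c[:,:400]=a;c[:306,400:]=b
c=np.clip(c*1.8,0,255).astype(np.uint8)
cv2.imwrite("pics/crop1.png",c)
```

```text
(no output)
```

View pics/crop1.png

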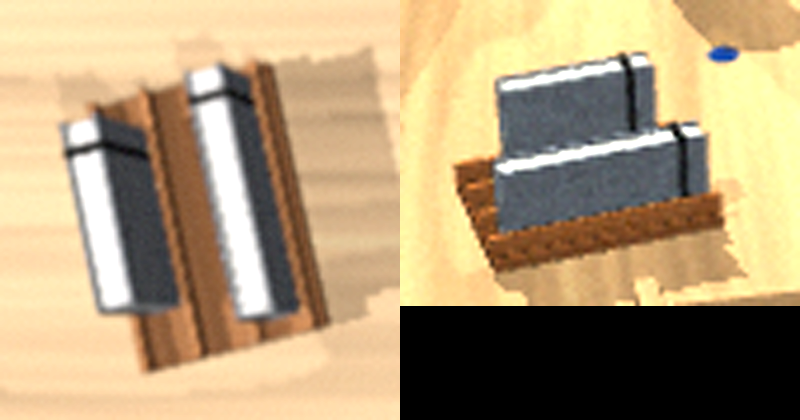

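The crop shows the long low book in the right-hand groove in the top view, on the chest side. The ends of its page edge are at top px (151.5,222.8) and (164,283.8), and at side px about (226,175) and (268,167). Next I'll triangulate the book and find the mat, handle and drawer.

Run:
```python
from h import *
np.set_printoptions(precision=4,suppress=True)
ne=tri((226.2,175.3),(164,283.8));fa=tri((268.3,167),(151.5,222.8))
print("book ends",ne,fa)
z=(ne[0][2]+fa[0][2])/2
A,B=plane("top",[(164,283.75),(151.5,222.75)],.076);print("at .076",A,B,np.linalg.norm(A-B),(A+B)/2,np.arctan2(*(B-A)[[1,0]]))
for n in("top","side"):
    im=cv2.imread(f"pics/{n}0.png");g=im.max(2)
    m=(g<45).astype(np.uint8)
    x=(380,215,480,335) if n=="top" else (165,310,300,400)
    mm=np.zeros_like(m);mm[x[1]:x[3],x[0]:x[2]]=m[x[1]:x[3],x[0]:x[2]]
    mm=cv2.morphologyEx(mm,cv2.MORPH_CLOSE,np.ones((5,5)))
    c=max(cv2.findContours(mm,0,2)[0],key=cv2.contourArea)
    q=cv2.approxPolyDP(c,.03*cv2.arcLength(c,True),True).reshape(-1,2);print(n,"mat px",q.tolist());print(plane(n,q,.003))
    x=(285,235,355,262) if n=="top" else (240,215,262,258)
    mm=np.zeros_like(m);mm[x[1]:x[3],x[0]:x[2]]=(g<75)[x[1]:x[3],x[0]:x[2]]
    mm=cv2.morphologyEx(mm,cv2.MORPH_OPEN,np.ones((3,3)))
    c=max(cv2.findContours(mm,0,2)[0],key=cv2.contourArea);r=cv2.minAreaRect(c);print("handle",cv2.boxPoints(r))
# drawer/chest crop
t=cv2.imread("pics/top0.png")[130:270,240:380];s=cv2.imread("pics/side0.png")[180:290,235:370]
c=np.zeros((400,800,3),np.uint8);c[:,:400]=cv2.resize(t,(400,400),interpolation=2);c[:326,400:]=cv2.resize(s,(400,326),interpolation=2)
cv2.imwrite("pics/crop2.png",np.clip(c*1.6,0,255).astype(np.uint8))
```

```text
book ends (array([0.4345, 0.3056, 0.0751]), np.float64(0.0036732725421647007)) (array([0.583, 0.342, 0.077]), np.float64(0.000725946394587908))
at .076 [0.4328 0.3052 0.076 ] [0.5829 0.3423 0.076 ] 0.15460281606142695 [0.5079 0.3238 0.076 ] 0.24258317117988767
top mat px [[460, 226], [389, 227], [394, 325], [467, 323]]
[[ 0.5755 -0.4545  0.003 ]
 [ 0.5755 -0.2628  0.003 ]
 [ 0.3234 -0.2643  0.003 ]
 [ 0.3231 -0.4557  0.003 ]]
handle [[293.6568 253.311 ]
 [345.8563 248.4552]
 [346.2423 252.6054]
 [294.0429 257.4612]]
side mat px [[284, 319], [180, 325], [172, 397], [266, 361], [263, 391], [292, 389], [288, 353], [266, 356]]
[[ 0.5758 -0.2671  0.003 ]
 [ 0.3205 -0.2632  0.003 ]
 [ 0.319  -0.4558  0.003 ]
 [ 0.5233 -0.3828  0.003 ]
 [ 0.5118 -0.4565  0.003 ]
 [ 0.5735 -0.4576  0.003 ]
 [ 0.5748 -0.3663  0.003 ]
 [ 0.5242 -0.3696  0.003 ]]
handle [[241.8824 222.5294]
 [249.4118 220.6471]
 [256.7059 249.8235]
 [249.1765 251.7059]]
```

View pics/crop2.png

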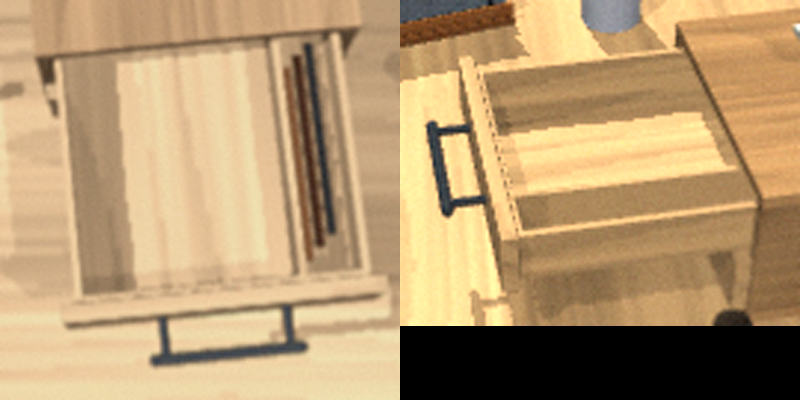

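The crop shows the wide bay's floor from about top px (269,233) to (344,226). The chest front edge runs (253,150) to (365,140), and the pencil bay is at -y. I'll work out the chest frame, opening and first approach.

```bash
cat >> h.py <<'E'
from scipy.spatial.transform import Rotation as Ro
def go(P,phi=None):
    """tool shift and yaw to reach world P with tool y along world angle phi"""
    s=ctrl.get_state();R=Ro.from_quat(s["tcp_rot"]).as_matrix()
    a=np.arctan2(R[1,1],R[0,1]);yaw=0
    if phi is not None: yaw=-((phi-a+np.pi/2)%np.pi-np.pi/2)
    print("shift",(R.T@(np.array(P)-s["eef_pos"])).round(4),"yaw",round(yaw,3),"t",round(s["time"],2),"q",s["qpos"].round(2),s["eef_pos"].round(4),"tilt",R[:,2].round(3),"op",round(s["opening"],3),"F",s["contact_force"].round(1),s["finger_force"])
E
python3 - <<'E'
from h import *
np.set_printoptions(precision=4,suppress=True)
c=lambda x,y:(240+x/2.857,130+y/2.857); d=lambda x,y:(235+(x-400)*.3375,180+y*.3375)
print("handle",tri((249.3,236.2),(320,253)), plane("top",[(294,255),(346,250.5)],.112))
print("chest edge",plane("top",[c(38,57),c(358,28)],.15), plane("side",[d(680,27),d(762,197)],.15))
print("panel outer top",plane("top",[c(66,318),c(387,290)],.135), plane("side",[d(464,60),d(508,240)],.135))
print("panel inner floor",plane("top",[c(82,293),c(298,274)],.085))
print("floor tri", tri(d(520,235),c(298,274)))
print("walls inner top L, divider",plane("top",[c(70,295),c(62,65),c(300,270),c(272,45)],.128))
go([.508,.324,.20],np.pi/2+.2426)
E
```

```text
handle (array([ 0.5027, -0.0709,  0.1115]), np.float64(0.0014037372971472178)) [[ 0.498  -0.0103  0.112 ]
 [ 0.507  -0.1316  0.112 ]]
chest edge [[ 0.7415  0.082   0.15  ]
 [ 0.7631 -0.1813  0.15  ]] [[ 0.7442  0.0729  0.15  ]
 [ 0.7637 -0.1835  0.15  ]]
panel outer top [[ 0.5284  0.0601  0.135 ]
 [ 0.5479 -0.1975  0.135 ]] [[ 0.5304  0.0601  0.135 ]
 [ 0.5528 -0.1971  0.135 ]]
panel inner floor [[ 0.5545  0.0497  0.085 ]
 [ 0.5686 -0.1334  0.085 ]]
floor tri (array([ 0.5682, -0.134 ,  0.0809]), np.float64(0.0018184185557450778))
walls inner top L, divider [[ 0.5477  0.0573  0.128 ]
 [ 0.7416  0.0637  0.128 ]
 [ 0.5659 -0.129   0.128 ]
 [ 0.7568 -0.1126  0.128 ]]
shift [-0.4201 -0.2423  0.0304] yaw -0.474 t 0.1 q [ 1.19  0.29  1.58  0.    1.28 -0.15] [0.1548 0.6564 0.2301] tilt [-0.001 -0.002 -1.   ] op 0.998 F [-0.3 -0.3 -1.5] 0.0
```

Emit:
move_arm([
  {"x": -0.21,"y": -0.12,"z": 0.015,"yaw": 0,"fingers": 0.35},
  {"x": -0.21,"y": -0.12,"z": 0.015,"yaw": 0,"fingers": 0.35},
  {"x": -0.21,"y": -0.12,"z": 0.015,"yaw": 0,"fingers": 0.35},
  {"x": -0.21,"y": -0.12,"z": 0.015,"yaw": 0,"fingers": 0.35},
  {"x": -0.21,"y": -0.12,"z": 0.015,"yaw": 0,"fingers": 0.35},
])

```text
time: 0.6
eef_pos: [0.333, 0.4898, 0.2156]
tcp_rot: [0.116, 0.993, -0.001, -0.0]
contact_force: [-0.0, -0.3, -0.4]
opening: 0.653
finger_force: 0.0
```

Emit:
move_arm([
  {"x": -0.21,"y": -0.122,"z": 0.015,"yaw": -0.474,"fingers": 0.35},
  {"x": -0.21,"y": -0.122,"z": 0.015,"yaw": -0.474,"fingers": 0.35},
  {"x": -0.21,"y": -0.122,"z": 0.015,"yaw": -0.474,"fingers": 0.35},
  {"x": -0.21,"y": -0.122,"z": 0.015,"yaw": -0.474,"fingers": 0.35},
  {"x": -0.21,"y": -0.122,"z": 0.015,"yaw": -0.474,"fingers": 0.35},
])

```text
time: 1.1
eef_pos: [0.5068, 0.3255, 0.201]
tcp_rot: [-0.121, 0.993, -0.0, -0.0]
contact_force: [-0.2, 1.2, -0.6]
opening: 0.648
finger_force: 0.0
```

```bash
python3 -c "
from h import *
go([.508,.324,.04],np.pi/2+.2426)"
```

```text
shift [-0.001  -0.0017  0.161 ] yaw 0.001 t 1.1 q [ 0.4   0.15  1.79  0.    1.2  -1.41] [0.5068 0.3255 0.201 ] tilt [-0.001 -0.    -1.   ] op 0.648 F [-0.2  1.2 -0.6] 0.0
```

Emit:
move_arm([
  {"x": 0,"y": 0,"z": 0.05,"yaw": 0,"fingers": 0.35},
  {"x": 0,"y": 0,"z": 0.09,"yaw": 0,"fingers": 0.35},
  {"x": 0,"y": 0,"z": 0.13,"yaw": 0,"fingers": 0.35},
  {"x": 0,"y": 0,"z": 0.16,"yaw": 0,"fingers": 0.35},
  {"x": 0,"y": 0,"z": 0.16,"yaw": 0,"fingers": 0.35},
], force=40)

```text
time: 1.6
eef_pos: [0.5015, 0.325, 0.0355]
tcp_rot: [-0.121, 0.993, -0.002, -0.006]
contact_force: [-0.8, 0.2, -0.2]
opening: 0.648
finger_force: 0.0
```

Emit:
move_arm([
  {"x": 0,"y": 0,"z": 0,"yaw": 0,"fingers": 1},
  {"x": 0,"y": 0,"z": 0,"yaw": 0,"fingers": 1},
  {"x": 0,"y": 0,"z": 0,"yaw": 0,"fingers": 1},
  {"x": 0,"y": 0,"z": 0,"yaw": 0,"fingers": 1},
  {"x": 0,"y": 0,"z": 0,"yaw": 0,"fingers": 1},
])

```text
time: 2.1
eef_pos: [0.5077, 0.3279, 0.0442]
tcp_rot: [-0.121, 0.993, 0.001, 0.002]
contact_force: [-0.6, 0.9, 6.5]
opening: 0.274
finger_force: 43.2
```

Emit:
move_arm([
  {"x": 0,"y": 0,"z": -0.01,"yaw": 0,"fingers": 1},
  {"x": 0,"y": 0,"z": -0.03,"yaw": 0,"fingers": 1},
  {"x": 0,"y": 0,"z": -0.06,"yaw": 0,"fingers": 1},
  {"x": 0,"y": 0,"z": -0.1,"yaw": 0,"fingers": 1},
  {"x": 0,"y": 0,"z": -0.14,"yaw": 0,"fingers": 1},
])

```text
time: 2.6
eef_pos: [0.5046, 0.3265, 0.1817]
tcp_rot: [-0.121, 0.993, -0.0, -0.002]
contact_force: [0.6, -1.1, -1.8]
opening: 0.272
finger_force: 42.0
```

Emit:
move_arm([
  {"x": 0,"y": 0,"z": -0.04,"yaw": 0,"fingers": 1},
  {"x": 0,"y": 0,"z": -0.07,"yaw": 0,"fingers": 1},
  {"x": 0,"y": 0,"z": -0.07,"yaw": 0,"fingers": 1},
])

```text
time: 2.9
eef_pos: [0.508, 0.328, 0.2578]
tcp_rot: [-0.121, 0.993, 0.001, 0.005]
contact_force: [0.3, 0.1, -1.4]
opening: 0.273
finger_force: 42.2
```

```bash
python3 -c "
from h import *
snap('side','side1.png')
go([.50,-.34,.25],np.pi/2)"
```

```text
shift [ 0.1665 -0.6463  0.0028] yaw 0.242 t 2.95 q [ 0.41  0.11  1.74 -0.    1.29 -1.41] [0.5066 0.3274 0.2541] tilt [ 0.004  0.002 -1.   ] op 0.275 F [ 0.2 -0.8 -4.5] 42.18542039394379
```

View pics/side1.png

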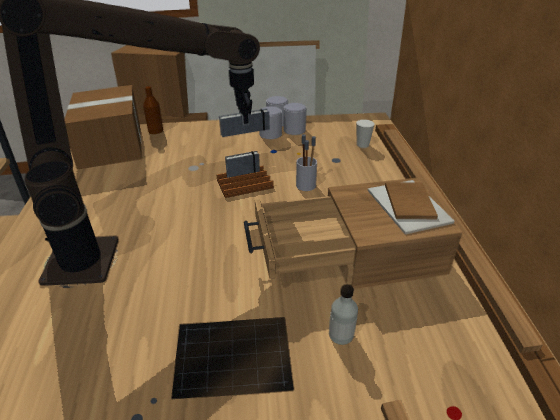

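The side view shows the book held level at (243,122), with the notebook still in the rack. I'll carry it to the mat.

Emit:
move_arm([
  {"x": 0.014,"y": -0.042,"z": 0,"yaw": 0,"fingers": 1},
  {"x": 0.028,"y": -0.083,"z": 0,"yaw": 0,"fingers": 1},
  {"x": 0.042,"y": -0.125,"z": 0,"yaw": 0,"fingers": 1},
  {"x": 0.056,"y": -0.167,"z": 0,"yaw": 0,"fingers": 1},
  {"x": 0.07,"y": -0.208,"z": 0,"yaw": 0,"fingers": 1},
])

```text
time: 3.45
eef_pos: [0.4856, 0.1067, 0.248]
tcp_rot: [-0.121, 0.993, 0.0, -0.003]
contact_force: [0.1, -1.0, -2.3]
opening: 0.273
finger_force: 42.1
```

Emit:
move_arm([
  {"x": 0.014,"y": -0.042,"z": 0,"yaw": 0,"fingers": 1},
  {"x": 0.028,"y": -0.083,"z": 0,"yaw": 0,"fingers": 1},
  {"x": 0.042,"y": -0.125,"z": 0,"yaw": 0,"fingers": 1},
  {"x": 0.056,"y": -0.167,"z": 0,"yaw": 0,"fingers": 1},
  {"x": 0.07,"y": -0.208,"z": 0,"yaw": 0,"fingers": 1},
])

```text
time: 3.95
eef_pos: [0.4677, -0.1114, 0.2482]
tcp_rot: [-0.121, 0.993, 0.002, -0.002]
contact_force: [0.5, 0.6, -2.4]
opening: 0.274
finger_force: 42.1
```

Emit:
move_arm([
  {"x": 0.014,"y": -0.042,"z": 0,"yaw": 0.05,"fingers": 1},
  {"x": 0.028,"y": -0.083,"z": 0,"yaw": 0.1,"fingers": 1},
  {"x": 0.042,"y": -0.125,"z": 0,"yaw": 0.15,"fingers": 1},
  {"x": 0.056,"y": -0.167,"z": 0,"yaw": 0.2,"fingers": 1},
  {"x": 0.07,"y": -0.208,"z": 0,"yaw": 0.242,"fingers": 1},
])

```text
time: 4.45
eef_pos: [0.45, -0.3296, 0.2479]
tcp_rot: [0.001, 1.0, 0.002, -0.002]
contact_force: [1.1, 0.8, -2.3]
opening: 0.273
finger_force: 42.1
```

Emit:
move_arm([
  {"x": 0,"y": 0,"z": 0,"yaw": 0,"fingers": 1},
  {"x": 0,"y": 0,"z": 0,"yaw": 0,"fingers": 1},
  {"x": 0,"y": 0,"z": 0,"yaw": 0,"fingers": 1},
])

```text
time: 4.75
eef_pos: [0.4511, -0.3275, 0.2493]
tcp_rot: [-0.0, 1.0, 0.002, -0.001]
contact_force: [-0.1, 0.0, -3.0]
opening: 0.275
finger_force: 42.0
```

```bash
python3 -c "
from h import *
go([.455,-.33,.034],np.pi/2)"
```

```text
shift [-0.0045 -0.0033  0.2153] yaw 0.001 t 4.75 q [-0.81  0.02  1.85  0.    1.28 -2.38] [ 0.4511 -0.3275  0.2493] tilt [-0.003  0.003 -1.   ] op 0.275 F [-0.1  0.  -3. ] 42.03363060951233
```

Emit:
move_arm([
  {"x": 0,"y": 0,"z": 0.05,"yaw": 0,"fingers": 1},
  {"x": 0,"y": 0,"z": 0.1,"yaw": 0,"fingers": 1},
  {"x": 0,"y": 0,"z": 0.15,"yaw": 0,"fingers": 1},
  {"x": 0,"y": 0,"z": 0.18,"yaw": 0,"fingers": 1},
  {"x": 0,"y": 0,"z": 0.197,"yaw": 0,"fingers": 1},
])

```text
time: 5.25
eef_pos: [0.45, -0.325, 0.0502]
tcp_rot: [-0.001, 1.0, 0.003, -0.003]
contact_force: [-0.2, -0.3, -2.6]
opening: 0.276
finger_force: 42.0
```

Emit:
move_arm([
  {"x": 0,"y": 0,"z": 0.004,"yaw": 0,"fingers": 1},
  {"x": 0,"y": 0,"z": 0.008,"yaw": 0,"fingers": 1},
  {"x": 0,"y": 0,"z": 0.01,"yaw": 0,"fingers": 1},
  {"x": 0,"y": 0,"z": 0.01,"yaw": 0,"fingers": 1},
  {"x": 0,"y": 0,"z": 0.01,"yaw": 0,"fingers": 1},
])

```text
time: 5.75
eef_pos: [0.4524, -0.3296, 0.0458]
tcp_rot: [-0.0, 1.0, -0.001, 0.001]
contact_force: [-0.3, -0.1, -2.6]
opening: 0.272
finger_force: 42.0
```

Emit:
move_arm([
  {"x": 0,"y": 0,"z": 0.003,"yaw": 0,"fingers": 1},
  {"x": 0,"y": 0,"z": 0.005,"yaw": 0,"fingers": 1},
  {"x": 0,"y": 0,"z": 0.005,"yaw": 0,"fingers": 1},
])

```text
time: 6.05
eef_pos: [0.4515, -0.3289, 0.0392]
tcp_rot: [-0.0, 1.0, 0.0, -0.0]
contact_force: [-0.3, 0.8, -2.5]
opening: 0.271
finger_force: 42.0
```

Emit:
move_arm([
  {"x": 0,"y": 0,"z": 0.003,"yaw": 0,"fingers": 1},
  {"x": 0,"y": 0,"z": 0.003,"yaw": 0,"fingers": 1},
  {"x": 0,"y": 0,"z": 0.003,"yaw": 0,"fingers": 1},
])

```text
time: 6.35
eef_pos: [0.4516, -0.329, 0.0363]
tcp_rot: [-0.0, 1.0, 0.0, -0.0]
contact_force: [-0.0, -0.1, -2.0]
opening: 0.276
finger_force: 42.0
```

Emit:
move_arm([
  {"x": 0,"y": 0,"z": 0.002,"yaw": 0,"fingers": 1},
  {"x": 0,"y": 0,"z": 0.002,"yaw": 0,"fingers": 1},
])

```text
time: 6.55
eef_pos: [0.4521, -0.3295, 0.0353]
tcp_rot: [-0.0, 1.0, -0.0, 0.0]
contact_force: [-1.5, -0.5, 1.2]
opening: 0.272
finger_force: 42.5
```

Emit:
move_arm([
  {"x": 0,"y": 0,"z": 0.002,"yaw": 0,"fingers": 1},
  {"x": 0,"y": 0,"z": 0.002,"yaw": 0,"fingers": 1},
])

```text
time: 6.75
eef_pos: [0.4523, -0.3297, 0.0351]
tcp_rot: [-0.0, 1.0, -0.0, 0.0]
contact_force: [-5.4, 3.4, 12.1]
opening: 0.273
finger_force: 44.0
```

Contact is at TCP z = 0.035, so the book is standing on the mat. I'll release it partway and then tip it toward -y with the +y finger, so that the other finger catches it.

Emit:
move_arm([
  {"x": 0,"y": 0,"z": -0.003,"yaw": 0,"fingers": 1},
  {"x": 0,"y": 0,"z": -0.003,"yaw": 0,"fingers": 0.6},
  {"x": 0,"y": 0,"z": -0.003,"yaw": 0,"fingers": 0.3},
  {"x": 0,"y": 0,"z": -0.003,"yaw": 0,"fingers": 0.3},
  {"x": 0,"y": 0,"z": -0.003,"yaw": 0,"fingers": 0.3},
])

```text
time: 7.25
eef_pos: [0.4517, -0.329, 0.0353]
tcp_rot: [-0.0, 1.0, 0.0, -0.0]
contact_force: [-0.6, 1.1, -0.3]
opening: 0.697
finger_force: 0.0
```

Emit:
move_arm([
  {"x": 0,"y": -0.005,"z": 0,"yaw": 0,"fingers": 0.3},
  {"x": 0,"y": -0.01,"z": 0,"yaw": 0,"fingers": 0.3},
  {"x": 0,"y": -0.015,"z": 0,"yaw": 0,"fingers": 0.3},
  {"x": 0,"y": -0.018,"z": 0,"yaw": 0,"fingers": 0.3},
  {"x": 0,"y": -0.02,"z": 0,"yaw": 0,"fingers": 0.3},
])

```text
time: 7.75
eef_pos: [0.4517, -0.3494, 0.0355]
tcp_rot: [0.0, 1.0, 0.0, -0.0]
contact_force: [0.4, 1.2, 0.5]
opening: 0.699
finger_force: 0.5
```

```bash
python3 -c "
from h import *
go([.455,-.33,.034],np.pi/2)
a=snap('side','s2.png')[250:410,150:310];b=snap('top','t2.png')[220:340,370:490]
cv2.imwrite('pics/crop3.png',np.clip(1.6*np.hstack([cv2.resize(a,(400,400)),cv2.resize(b,(400,400))]),0,255))"
```

```text
shift [-0.0033  0.0194  0.0015] yaw -0.0 t 7.75 q [-0.84  0.3   1.95  0.    0.89 -2.41] [ 0.4517 -0.3494  0.0355] tilt [-0.     0.001 -1.   ] op 0.699 F [0.4 1.2 0.5] 0.5008344075395144[ WARN:0@3.013] global loadsave.cpp:1063 imwrite_ Unsupported depth image for selected encoder is fallbacked to CV_8U.
```

View pics/crop3.png

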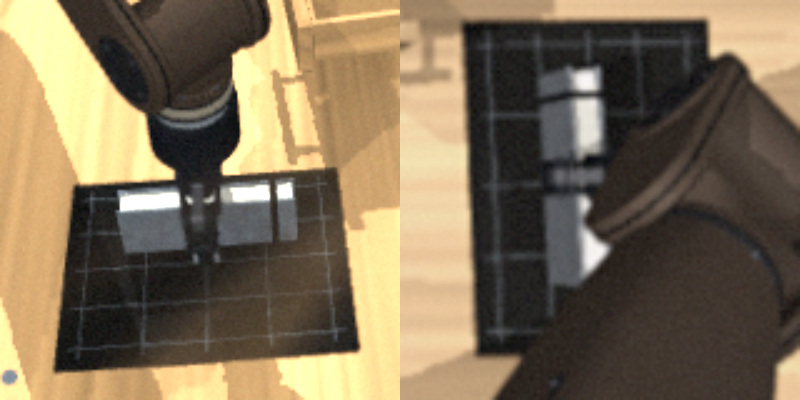

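The crop shows the book standing on the mat between the fingers, just touched at side px about (230,335). I'll keep pushing gently.

Emit:
move_arm([
  {"x": 0,"y": -0.004,"z": 0,"yaw": 0,"fingers": 0.3},
  {"x": 0,"y": -0.007,"z": 0,"yaw": 0,"fingers": 0.3},
  {"x": 0,"y": -0.01,"z": 0,"yaw": 0,"fingers": 0.3},
  {"x": 0,"y": -0.012,"z": 0,"yaw": 0,"fingers": 0.3},
])

```text
time: 8.25
eef_pos: [0.4518, -0.3616, 0.0356]
tcp_rot: [-0.0, 1.0, -0.0, 0.0]
contact_force: [0.2, 0.6, 0.3]
opening: 0.701
finger_force: 0.0
```

Emit:
move_arm([
  {"x": 0,"y": -0.002,"z": 0,"yaw": 0,"fingers": 0.3},
  {"x": 0,"y": -0.004,"z": 0,"yaw": 0,"fingers": 0.3},
  {"x": 0,"y": -0.005,"z": 0,"yaw": 0,"fingers": 0.3},
  {"x": 0,"y": -0.005,"z": 0,"yaw": 0,"fingers": 0.3},
])

```text
time: 8.65
eef_pos: [0.4517, -0.3661, 0.0355]
tcp_rot: [-0.0, 1.0, 0.0, -0.0]
contact_force: [0.5, -0.8, -0.1]
opening: 0.698
finger_force: 0.0
```

```bash
python3 -c "
from h import *
go([.455,-.33,.034],np.pi/2)
a=snap('side','s3.png')[250:410,150:310];b=snap('top','t3.png')[220:340,370:490]
cv2.imwrite('pics/crop4.png',np.clip(1.6*np.hstack([cv2.resize(a,(400,400)),cv2.resize(b,(400,400))]),0,255).astype('uint8'))"
```

```text
shift [-0.0033  0.0361  0.0015] yaw 0.0 t 8.65 q [-0.86  0.32  1.93  0.    0.89 -2.43] [ 0.4517 -0.3661  0.0355] tilt [-0.  0. -1.] op 0.698 F [ 0.5 -0.8 -0.1] 0.0
```

View pics/crop4.png

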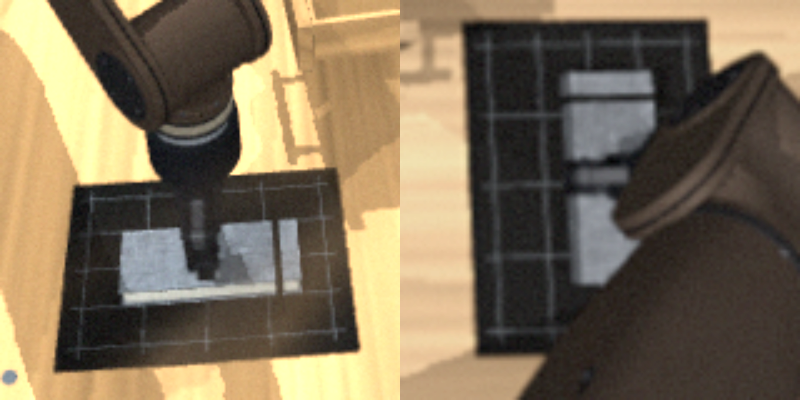

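Side crop: the book has its cover up at about side px (233,353), page edge toward the camera. I'll raise the gripper and measure.

Emit:
move_arm([
  {"x": 0,"y": -0.005,"z": -0.005,"yaw": 0,"fingers": 0.2},
  {"x": 0,"y": -0.008,"z": -0.015,"yaw": 0,"fingers": 0},
  {"x": 0,"y": -0.01,"z": -0.04,"yaw": 0,"fingers": 0},
  {"x": 0,"y": -0.01,"z": -0.08,"yaw": 0,"fingers": 0},
  {"x": 0,"y": -0.01,"z": -0.12,"yaw": 0,"fingers": 0},
])

```text
time: 9.25
eef_pos: [0.4515, -0.3761, 0.1572]
tcp_rot: [0.0, 1.0, 0.0, -0.0]
contact_force: [0.4, -1.6, 1.0]
opening: 0.996
finger_force: 0.0
```

Emit:
move_arm([
  {"x": 0.0,"y": 0.05,"z": -0.05,"yaw": 0,"fingers": 0},
  {"x": 0.0,"y": 0.1,"z": -0.05,"yaw": 0,"fingers": 0},
  {"x": 0.0,"y": 0.15,"z": -0.05,"yaw": 0,"fingers": 0},
  {"x": 0,"y": 0.2,"z": -0.05,"yaw": 0,"fingers": 0},
  {"x": 0,"y": 0.2,"z": -0.05,"yaw": 0,"fingers": 0},
])

```text
time: 9.75
eef_pos: [0.4515, -0.1728, 0.2067]
tcp_rot: [-0.002, 1.0, 0.0, 0.001]
contact_force: [0.6, -0.1, 0.6]
opening: 1.002
finger_force: 0.0
```

```bash
cat > m.py <<'E'
from h import *
np.set_printoptions(precision=4,suppress=True)
a=snap('side','s4.png');b=snap('top','t4.png')
for n,im,x in(("side",a,(165,310,300,400)),("top",b,(380,215,480,335))):
    g=im.max(2);m=np.zeros(g.shape,np.uint8);m[x[1]:x[3],x[0]:x[2]]=(g>62)[x[1]:x[3],x[0]:x[2]]
    m=cv2.morphologyEx(cv2.morphologyEx(m,cv2.MORPH_OPEN,np.ones((5,5))),cv2.MORPH_CLOSE,np.ones((11,11)))
    c=max(cv2.findContours(m,0,2)[0],key=cv2.contourArea);r=cv2.minAreaRect(c);q=cv2.approxPolyDP(c,.03*cv2.arcLength(c,True),True).reshape(-1,2)
    print(n,r,q.tolist());print(plane(n,q,.027)); B=plane(n,cv2.boxPoints(r),.027);print(B.mean(0),np.linalg.norm(B-np.roll(B,1,0),axis=1))
    cv2.drawContours(im,[c],-1,(0,255,0),1)
go([.455,-.37,.034],np.pi/2)
cv2.imwrite('pics/crop5.png',np.clip(1.6*np.hstack([cv2.resize(a[250:410,150:310],(400,400)),cv2.resize(b[220:340,370:490],(400,400))]),0,255).astype('uint8'))
E
python3 m.py
```

```text
side ((232.0, 354.5), (89.0, 134.0), 90.0) [[165, 310], [165, 399], [181, 323], [274, 317], [292, 389], [222, 399], [299, 399], [299, 310]]
[[ 0.2844 -0.2331  0.027 ]
 [ 0.3104 -0.4735  0.027 ]
 [ 0.3277 -0.277   0.027 ]
 [ 0.5505 -0.2782  0.027 ]
 [ 0.5715 -0.4716  0.027 ]
 [ 0.4274 -0.4816  0.027 ]
 [ 0.5831 -0.4954  0.027 ]
 [ 0.613  -0.2626  0.027 ]]
[ 0.4477 -0.3662  0.027 ] [0.2418 0.3299 0.2348 0.2736]
top ((429.5, 274.5), (119.0, 99.0), 90.0) [[380, 215], [380, 233], [462, 226], [468, 324], [435, 334], [479, 334], [479, 215]]
[[ 0.6038 -0.235   0.027 ]
 [ 0.5571 -0.2327  0.027 ]
 [ 0.5723 -0.4494  0.027 ]
 [ 0.3231 -0.4476  0.027 ]
 [ 0.3012 -0.3611  0.027 ]
 [ 0.2973 -0.475   0.027 ]
 [ 0.6007 -0.498   0.027 ]]
[ 0.4516 -0.3576  0.027 ] [0.2993 0.263  0.3042 0.2528]
shift [-0.0022 -0.1953  0.1727] yaw 0.004 t 9.85 q [-0.58 -0.12  2.06 -0.    1.2  -2.15] [ 0.4519 -0.1746  0.2065] tilt [ 0.001 -0.001 -1.   ] op 1.003 F [ 1.  -0.2 -0.2] 0.0
```

View pics/crop5.png

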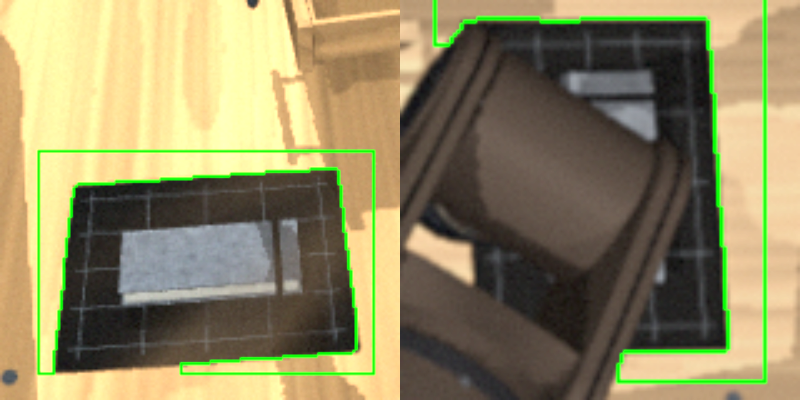

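The book lies flat on the mat. In the side crop its cover corners are at (121,233), (297,219), (300,280) and (120,292). In the top crop its upper corners are at (562,72) and (654,70).

```bash
python3 -c "
from h import *
np.set_printoptions(precision=4,suppress=True)
S=lambda x,y:(150+x/2.5,250+y/2.5);T=lambda x,y:(370+(x-400)/3.333,220+y/3.333)
P=plane('side',[S(121,233),S(297,219),S(300,280),S(120,292)],.027);print(P,P.mean(0))
print(tri(S(297,219),T(562,72)),tri(S(300,280),T(654,70)))
d=P[1]+P[2]-P[0]-P[3];print(np.arctan2(d[1],d[0]))
go([P[:,0].mean(),P[:,1].mean(),.06],np.pi/2+np.arctan2(d[1],d[0]))
"
```

```text
[[ 0.3726 -0.3388  0.027 ]
 [ 0.5336 -0.3372  0.027 ]
 [ 0.5313 -0.4023  0.027 ]
 [ 0.3748 -0.4012  0.027 ]] [ 0.4531 -0.3699  0.027 ]
(array([ 0.5339, -0.3333,  0.0219]), np.float64(0.0002353224172123122)) (array([ 0.5325, -0.4035,  0.029 ]), np.float64(0.002430202544841344))
0.0018362762738647013
shift [-0.0003 -0.1952  0.1467] yaw 0.002 t 9.85 q [-0.58 -0.12  2.06 -0.    1.2  -2.15] [ 0.4519 -0.1746  0.2065] tilt [ 0.001 -0.001 -1.   ] op 1.003 F [ 1.  -0.2 -0.2] 0.0
```

Emit:
move_arm([
  {"x": 0,"y": -0.05,"z": 0,"yaw": 0,"fingers": 0},
  {"x": 0,"y": -0.1,"z": 0.0,"yaw": 0,"fingers": 0},
  {"x": 0,"y": -0.15,"z": 0.0,"yaw": 0,"fingers": 0},
  {"x": 0,"y": -0.195,"z": 0.02,"yaw": 0.002,"fingers": 0},
  {"x": 0,"y": -0.195,"z": 0.06,"yaw": 0.002,"fingers": 0},
])

```text
time: 10.35
eef_pos: [0.4528, -0.3811, 0.1496]
tcp_rot: [0.004, 1.0, -0.006, 0.004]
contact_force: [1.1, -1.1, -0.2]
opening: 0.997
finger_force: 0.0
```

Emit:
move_arm([
  {"x": 0,"y": 0,"z": 0.04,"yaw": 0,"fingers": 0},
  {"x": 0,"y": 0,"z": 0.08,"yaw": 0,"fingers": 0},
  {"x": 0,"y": 0,"z": 0.11,"yaw": 0,"fingers": 0},
  {"x": 0,"y": 0,"z": 0.125,"yaw": 0,"fingers": 0},
  {"x": 0,"y": 0,"z": 0.125,"yaw": 0,"fingers": 0},
])

```text
time: 10.85
eef_pos: [0.4502, -0.3711, 0.0181]
tcp_rot: [0.002, 1.0, 0.002, -0.002]
contact_force: [-0.3, -0.5, -0.2]
opening: 1.004
finger_force: 0.0
```

```bash
python3 -c "
from h import *
go([.453,-.37,-.001],np.pi/2)
"
```

```text
shift [-0.0029  0.0011  0.0191] yaw -0.003 t 10.85 q [-0.86  0.36  1.92 -0.    0.87 -2.43] [ 0.4502 -0.3711  0.0181] tilt [-0.003  0.003 -1.   ] op 1.004 F [-0.3 -0.5 -0.2] 0.0
```

Emit:
move_arm([
  {"x": 0,"y": 0.001,"z": 0.008,"yaw": 0,"fingers": 0},
  {"x": 0,"y": 0.001,"z": 0.015,"yaw": 0,"fingers": 0},
  {"x": 0,"y": 0.001,"z": 0.02,"yaw": 0,"fingers": 0},
  {"x": 0,"y": 0.001,"z": 0.022,"yaw": 0,"fingers": 0},
  {"x": 0,"y": 0.001,"z": 0.022,"yaw": 0,"fingers": 0},
])

```text
time: 11.35
eef_pos: [0.4518, -0.37, -0.0014]
tcp_rot: [0.001, 1.0, -0.0, 0.0]
contact_force: [-0.4, -0.4, -0.3]
opening: 0.997
finger_force: 0.0
```

Emit:
move_arm([
  {"x": 0,"y": 0,"z": 0,"yaw": 0,"fingers": 0.15},
  {"x": 0,"y": 0,"z": 0,"yaw": 0,"fingers": 0.3},
  {"x": 0,"y": 0,"z": 0,"yaw": 0,"fingers": 1},
  {"x": 0,"y": 0,"z": 0,"yaw": 0,"fingers": 1},
  {"x": 0,"y": 0,"z": 0,"yaw": 0,"fingers": 1},
], force=50)

```text
time: 11.85
eef_pos: [0.4522, -0.3705, -0.0007]
tcp_rot: [0.001, 1.0, -0.0, 0.0]
contact_force: [0.6, 0.1, 3.8]
opening: 0.739
finger_force: 57.9
```

```bash
python3 -c "
from h import *
go([.453,-.37,.20],np.pi/2)
"
```

```text
shift [-0.001   0.0003 -0.2007] yaw -0.002 t 11.85 q [-0.86  0.39  1.93  0.    0.83 -2.43] [ 0.4522 -0.3705 -0.0007] tilt [ 0.001 -0.001 -1.   ] op 0.739 F [0.6 0.1 3.8] 57.93151795864105
```

Emit:
move_arm([
  {"x": 0,"y": 0,"z": -0.01,"yaw": 0,"fingers": 1},
  {"x": 0,"y": 0,"z": -0.03,"yaw": 0,"fingers": 1},
  {"x": 0,"y": 0,"z": -0.07,"yaw": 0,"fingers": 1},
  {"x": 0,"y": 0,"z": -0.11,"yaw": 0,"fingers": 1},
  {"x": 0,"y": 0,"z": -0.15,"yaw": 0,"fingers": 1},
])

```text
time: 12.35
eef_pos: [0.4509, -0.3692, 0.149]
tcp_rot: [0.001, 1.0, 0.001, -0.001]
contact_force: [-0.5, -1.0, -2.4]
opening: 0.742
finger_force: 57.3
```

Emit:
move_arm([
  {"x": 0,"y": 0,"z": -0.05,"yaw": 0,"fingers": 1},
  {"x": 0,"y": 0,"z": -0.07,"yaw": 0,"fingers": 1},
  {"x": 0,"y": 0,"z": -0.07,"yaw": 0,"fingers": 1},
])

```text
time: 12.65
eef_pos: [0.453, -0.3715, 0.2231]
tcp_rot: [0.001, 1.0, -0.003, 0.003]
contact_force: [0.2, 0.5, -1.7]
opening: 0.735
finger_force: 57.4
```

```bash
python3 -c "
from h import *
np.set_printoptions(precision=4,suppress=True)
# drawer frame: refine
im=snap('side','s5.png')
go([.661,-.034,.22],np.pi/2+.078)
"
```

```text
shift [-0.2085  0.3367 -0.0007] yaw -0.08 t 12.7 q [-0.86  0.1   1.82 -0.    1.22 -2.43] [ 0.4519 -0.3703  0.2196] tilt [ 0.002 -0.002 -1.   ] op 0.736 F [-1.2  0.  -3.3] 57.44053065776825
```

View pics/s5.png

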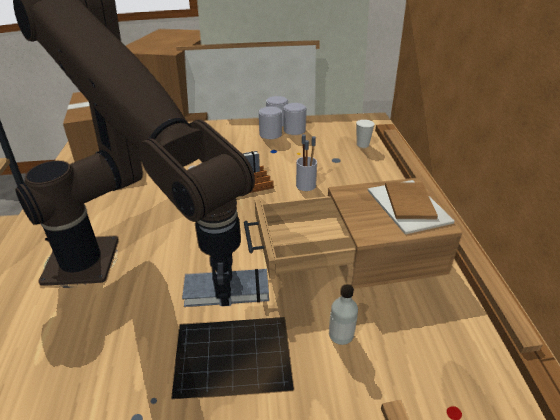

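The side view shows the book held flat and level at (226,288), with the drawer unchanged. I'll carry it over the bay.

Emit:
move_arm([
  {"x": -0.021,"y": 0.034,"z": 0,"yaw": 0,"fingers": 1},
  {"x": -0.042,"y": 0.068,"z": 0,"yaw": 0,"fingers": 1},
  {"x": -0.063,"y": 0.102,"z": 0,"yaw": 0,"fingers": 1},
  {"x": -0.084,"y": 0.136,"z": 0,"yaw": 0,"fingers": 1},
  {"x": -0.105,"y": 0.17,"z": 0,"yaw": 0,"fingers": 1},
])

```text
time: 13.2
eef_pos: [0.5558, -0.1979, 0.2142]
tcp_rot: [0.001, 1.0, 0.002, -0.003]
contact_force: [0.1, -0.4, -1.7]
opening: 0.738
finger_force: 57.3
```

Emit:
move_arm([
  {"x": -0.021,"y": 0.034,"z": 0,"yaw": -0.02,"fingers": 1},
  {"x": -0.042,"y": 0.068,"z": 0,"yaw": -0.04,"fingers": 1},
  {"x": -0.063,"y": 0.102,"z": 0,"yaw": -0.06,"fingers": 1},
  {"x": -0.084,"y": 0.136,"z": 0,"yaw": -0.077,"fingers": 1},
  {"x": -0.105,"y": 0.168,"z": 0,"yaw": -0.077,"fingers": 1},
])

```text
time: 13.7
eef_pos: [0.661, -0.0304, 0.2138]
tcp_rot: [-0.038, 0.999, 0.001, -0.004]
contact_force: [0.9, -0.4, -2.6]
opening: 0.738
finger_force: 57.3
```

Emit:
move_arm([
  {"x": 0,"y": 0,"z": 0,"yaw": 0,"fingers": 1},
  {"x": 0,"y": 0,"z": 0.02,"yaw": 0,"fingers": 1},
  {"x": 0,"y": 0,"z": 0.04,"yaw": 0,"fingers": 1},
  {"x": 0,"y": 0,"z": 0.06,"yaw": 0,"fingers": 1},
  {"x": 0,"y": 0,"z": 0.06,"yaw": 0,"fingers": 1},
])

```text
time: 14.2
eef_pos: [0.6577, -0.0322, 0.1508]
tcp_rot: [-0.037, 0.999, 0.001, -0.007]
contact_force: [-0.1, -0.6, -3.3]
opening: 0.74
finger_force: 57.2
```

```bash
python3 -c "
from h import *
go([.662,-.032,.09],np.pi/2+.075)
a=snap('side','s6.png')[150:310,200:360];b=snap('top','t6.png')[120:270,230:380]
cv2.imwrite('pics/crop6.png',np.clip(1.6*np.hstack([cv2.resize(a,(400,400)),cv2.resize(b,(400,400))]),0,255).astype('uint8'))"
```

```text
shift [-0.0051 -0.0004  0.0607] yaw -0.0 t 14.2 q [-0.2   0.33  1.68 -0.    1.15 -1.85] [ 0.6577 -0.0322  0.1508] tilt [-0.014  0.002 -1.   ] op 0.74 F [-0.1 -0.6 -3.3] 57.16837406158447
```

View pics/crop6.png

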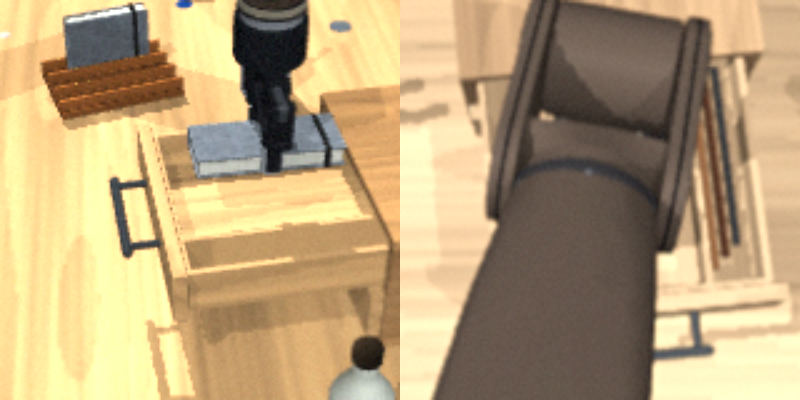

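The side crop shows the book level above the bay, clear of the chest front edge and the drawer front wall. I'll lower it.

Emit:
move_arm([
  {"x": 0.003,"y": 0,"z": 0.015,"yaw": 0,"fingers": 1},
  {"x": 0.003,"y": 0,"z": 0.03,"yaw": 0,"fingers": 1},
  {"x": 0.003,"y": 0,"z": 0.045,"yaw": 0,"fingers": 1},
  {"x": 0.003,"y": 0,"z": 0.06,"yaw": 0,"fingers": 1},
  {"x": 0.003,"y": 0,"z": 0.06,"yaw": 0,"fingers": 1},
])

```text
time: 14.8
eef_pos: [0.657, -0.0322, 0.0944]
tcp_rot: [-0.038, 0.999, 0.001, -0.003]
contact_force: [-1.1, -0.2, -2.5]
opening: 0.735
finger_force: 57.3
```

Emit:
move_arm([
  {"x": 0,"y": 0,"z": 0.004,"yaw": 0,"fingers": 1},
  {"x": 0,"y": 0,"z": 0.004,"yaw": 0,"fingers": 1},
  {"x": 0,"y": 0,"z": 0.004,"yaw": 0,"fingers": 1},
])

```text
time: 15.1
eef_pos: [0.6599, -0.0327, 0.0953]
tcp_rot: [-0.038, 0.999, -0.0, 0.001]
contact_force: [0.1, 0.1, -1.8]
opening: 0.736
finger_force: 57.3
```

```bash
python3 -c "
from h import *
go([.659,-.032,.08],np.pi/2+.075)"
```

```text
shift [0.0009 0.0008 0.0153] yaw 0.0 t 15.1 q [-0.2   0.39  1.71 -0.    1.04 -1.85] [ 0.6599 -0.0327  0.0953] tilt [ 0.001 -0.    -1.   ] op 0.736 F [ 0.1  0.1 -1.8] 57.250558733940125
```

Emit:
move_arm([
  {"x": 0,"y": 0,"z": 0.004,"yaw": 0,"fingers": 1},
  {"x": 0,"y": 0,"z": 0.008,"yaw": 0,"fingers": 1},
  {"x": 0,"y": 0,"z": 0.01,"yaw": 0,"fingers": 1},
  {"x": 0,"y": 0,"z": 0.01,"yaw": 0,"fingers": 1},
])

```text
time: 15.5
eef_pos: [0.6589, -0.0326, 0.0838]
tcp_rot: [-0.038, 0.999, 0.0, -0.001]
contact_force: [0.7, 0.2, -2.0]
opening: 0.731
finger_force: 57.3
```

Emit:
move_arm([
  {"x": 0,"y": 0,"z": 0.002,"yaw": 0,"fingers": 1},
  {"x": 0,"y": 0,"z": 0.002,"yaw": 0,"fingers": 1},
])

```text
time: 15.7
eef_pos: [0.6592, -0.0326, 0.0822]
tcp_rot: [-0.038, 0.999, 0.0, -0.0]
contact_force: [-1.4, -0.4, -2.5]
opening: 0.738
finger_force: 57.3
```

Emit:
move_arm([
  {"x": 0,"y": 0,"z": 0.002,"yaw": 0,"fingers": 1},
  {"x": 0,"y": 0,"z": 0.002,"yaw": 0,"fingers": 1},
])

```text
time: 15.9
eef_pos: [0.6599, -0.0327, 0.0812]
tcp_rot: [-0.038, 0.999, -0.0, 0.001]
contact_force: [0.3, -0.3, 0.2]
opening: 0.743
finger_force: 57.5
```

Emit:
move_arm([
  {"x": 0,"y": 0,"z": 0.001,"yaw": 0,"fingers": 1},
  {"x": 0,"y": 0,"z": 0.001,"yaw": 0,"fingers": 1},
])

```text
time: 16.1
eef_pos: [0.6604, -0.0327, 0.0812]
tcp_rot: [-0.038, 0.999, -0.0, 0.001]
contact_force: [-1.5, 1.0, 5.6]
opening: 0.742
finger_force: 58.1
```

Emit:
move_arm([
  {"x": 0,"y": 0,"z": -0.001,"yaw": 0,"fingers": 0.2},
  {"x": 0,"y": 0,"z": -0.001,"yaw": 0,"fingers": 0.1},
  {"x": 0,"y": 0,"z": -0.001,"yaw": 0,"fingers": 0.1},
  {"x": 0,"y": 0,"z": -0.01,"yaw": 0,"fingers": 0.1},
  {"x": 0,"y": 0,"z": -0.04,"yaw": 0,"fingers": 0.1},
])

```text
time: 16.6
eef_pos: [0.6565, -0.0322, 0.1159]
tcp_rot: [-0.038, 0.999, 0.001, -0.004]
contact_force: [0.2, -0.9, 0.2]
opening: 0.901
finger_force: 0.0
```

Emit:
move_arm([
  {"x": 0,"y": 0,"z": -0.05,"yaw": 0,"fingers": 0.1},
  {"x": 0,"y": 0,"z": -0.1,"yaw": 0,"fingers": 0.1},
  {"x": 0,"y": 0,"z": -0.12,"yaw": 0,"fingers": 0.5},
  {"x": 0.05,"y": 0,"z": -0.12,"yaw": 0,"fingers": 1},
  {"x": 0.1,"y": 0,"z": -0.12,"yaw": 0,"fingers": 1},
])

```text
time: 17.1
eef_pos: [0.5596, -0.0405, 0.241]
tcp_rot: [-0.038, 0.999, -0.0, 0.001]
contact_force: [-0.1, -0.5, 0.7]
opening: 0.392
finger_force: 0.0
```

```bash
python3 -c "
from h import *
go([.46,-.074,.26],np.pi/2+.075)
a=snap('side','s7.png')[150:310,200:360];b=snap('top','t7.png')[120:270,230:380]
cv2.imwrite('pics/crop7.png',np.clip(1.6*np.hstack([cv2.resize(a,(400,400)),cv2.resize(b,(400,400))]),0,255).astype('uint8'))"
```

```text
shift [ 0.1018 -0.0259 -0.0192] yaw 0.001 t 17.1 q [-0.25  0.03  1.85 -0.    1.26 -1.9 ] [ 0.5596 -0.0405  0.241 ] tilt [ 0.002 -0.001 -1.   ] op 0.392 F [-0.1 -0.5  0.7] 0.0
```

View pics/crop7.png

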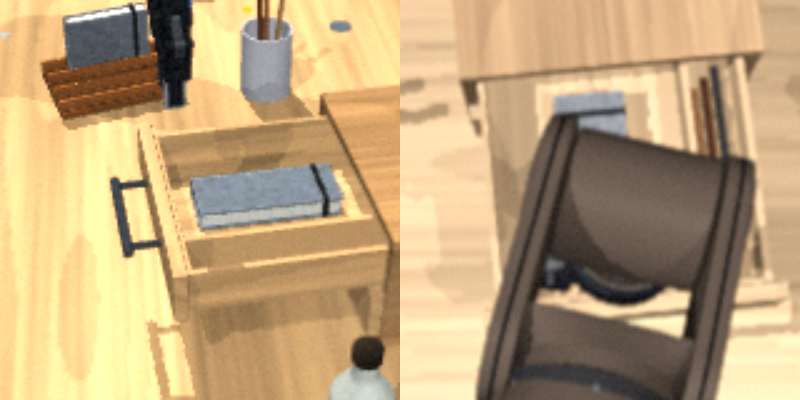

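The side crop shows the book lying flat on the floor of the wide bay, well inside the walls. That was my 11th picture, one over the limit of 10, so I'll view no more and check by numbers. Next I'll go in front of the handle and push with closed fingers.

Emit:
move_arm([
  {"x": 0.05,"y": -0.013,"z": 0,"yaw": 0,"fingers": 1},
  {"x": 0.1,"y": -0.026,"z": 0,"yaw": 0,"fingers": 1},
  {"x": 0.102,"y": -0.026,"z": 0.04,"yaw": 0,"fingers": 1},
  {"x": 0.102,"y": -0.026,"z": 0.08,"yaw": 0,"fingers": 1},
  {"x": 0.102,"y": -0.026,"z": 0.12,"yaw": 0,"fingers": 1},
])

```text
time: 17.7
eef_pos: [0.4606, -0.0744, 0.12]
tcp_rot: [-0.037, 0.999, -0.001, 0.002]
contact_force: [-0.2, 0.1, -0.3]
opening: 0.001
finger_force: 0.0
```

Emit:
move_arm([
  {"x": 0,"y": 0,"z": 0.025,"yaw": 0,"fingers": 1},
  {"x": 0,"y": 0,"z": 0.025,"yaw": 0,"fingers": 1},
  {"x": 0,"y": 0,"z": 0.025,"yaw": 0,"fingers": 1},
])

```text
time: 18.0
eef_pos: [0.4606, -0.074, 0.0954]
tcp_rot: [-0.038, 0.999, -0.0, 0.0]
contact_force: [-0.1, -0.8, 0.3]
opening: 0.0
finger_force: 0.0
```

```bash
python3 -c "
from h import *
go([.485,-.0722,.096],np.pi/2+.075)"
```

```text
shift [-0.0245  0.     -0.0006] yaw 0.0 t 18.0 q [-0.38 -0.02  2.18 -0.    0.97 -2.02] [ 0.4606 -0.074   0.0954] tilt [ 0.001 -0.    -1.   ] op 0.0 F [-0.1 -0.8  0.3] 0.0
```

Emit:
move_arm([
  {"x": -0.01,"y": 0,"z": 0,"yaw": 0,"fingers": 1},
  {"x": -0.02,"y": 0,"z": 0,"yaw": 0,"fingers": 1},
  {"x": -0.025,"y": 0,"z": 0,"yaw": 0,"fingers": 1},
  {"x": -0.03,"y": 0,"z": 0,"yaw": 0,"fingers": 1},
  {"x": -0.036,"y": 0,"z": 0,"yaw": 0,"fingers": 1},
])

```text
time: 18.5
eef_pos: [0.4962, -0.071, 0.0948]
tcp_rot: [-0.038, 0.999, -0.0, -0.0]
contact_force: [-0.0, -0.8, 0.6]
opening: -0.001
finger_force: 0.6
```

Emit:
move_arm([
  {"x": -0.008,"y": 0,"z": 0,"yaw": 0,"fingers": 1},
  {"x": -0.017,"y": 0,"z": 0,"yaw": 0,"fingers": 1},
  {"x": -0.026,"y": 0,"z": 0,"yaw": 0,"fingers": 1},
  {"x": -0.036,"y": 0,"z": 0,"yaw": 0,"fingers": 1},
  {"x": -0.046,"y": 0,"z": 0,"yaw": 0,"fingers": 1},
])

```text
time: 19.0
eef_pos: [0.5424, -0.0674, 0.0943]
tcp_rot: [-0.038, 0.999, 0.0, -0.0]
contact_force: [-1.3, -0.1, -0.1]
opening: 0.002
finger_force: 0.7
```

Emit:
move_arm([
  {"x": -0.01,"y": 0,"z": 0,"yaw": 0,"fingers": 1},
  {"x": -0.02,"y": 0,"z": 0,"yaw": 0,"fingers": 1},
  {"x": -0.03,"y": 0,"z": 0,"yaw": 0,"fingers": 1},
  {"x": -0.04,"y": 0,"z": 0,"yaw": 0,"fingers": 1},
  {"x": -0.05,"y": 0,"z": 0,"yaw": 0,"fingers": 1},
])

```text
time: 19.5
eef_pos: [0.5923, -0.0638, 0.0944]
tcp_rot: [-0.038, 0.999, 0.0, -0.0]
contact_force: [-2.0, 0.9, 1.4]
opening: 0.0
finger_force: 0.7
```

Emit:
move_arm([
  {"x": -0.01,"y": 0,"z": 0,"yaw": 0,"fingers": 1},
  {"x": -0.02,"y": 0,"z": 0,"yaw": 0,"fingers": 1},
  {"x": -0.03,"y": 0,"z": 0,"yaw": 0,"fingers": 1},
  {"x": -0.04,"y": 0,"z": 0,"yaw": 0,"fingers": 1},
  {"x": -0.05,"y": 0,"z": 0,"yaw": 0,"fingers": 1},
])

```text
time: 20.0
eef_pos: [0.6422, -0.06, 0.0945]
tcp_rot: [-0.038, 0.999, 0.0, 0.0]
contact_force: [-0.9, 0.6, -0.2]
opening: -0.001
finger_force: 0.7
```

```bash
python3 -c "
from h import *
go([.46,-.074,.096],np.pi/2+.075)"
```

```text
shift [ 0.1828 -0.0002 -0.0015] yaw 0.0 t 20.0 q [-0.25  0.36  1.75  0.    1.03 -1.9 ] [ 0.6422 -0.06    0.0945] tilt [ 0.  0. -1.] op -0.001 F [-0.9  0.6 -0.2] 0.6983905308879912
```

Emit:
move_arm([
  {"x": -0.006,"y": 0,"z": 0,"yaw": 0,"fingers": 1},
  {"x": -0.012,"y": 0,"z": 0,"yaw": 0,"fingers": 1},
  {"x": -0.018,"y": 0,"z": 0,"yaw": 0,"fingers": 1},
  {"x": -0.024,"y": 0,"z": 0,"yaw": 0,"fingers": 1},
  {"x": -0.03,"y": 0,"z": 0,"yaw": 0,"fingers": 1},
])

```text
time: 20.5
eef_pos: [0.6718, -0.0578, 0.0947]
tcp_rot: [-0.038, 0.999, -0.0, 0.0]
contact_force: [-1.3, 0.1, 1.0]
opening: 0.001
finger_force: 0.6
```

Emit:
move_arm([
  {"x": -0.003,"y": 0,"z": 0,"yaw": 0,"fingers": 1},
  {"x": -0.006,"y": 0,"z": 0,"yaw": 0,"fingers": 1},
  {"x": -0.009,"y": 0,"z": 0,"yaw": 0,"fingers": 1},
  {"x": -0.01,"y": 0,"z": 0,"yaw": 0,"fingers": 1},
])

```text
time: 20.9
eef_pos: [0.6815, -0.0572, 0.0945]
tcp_rot: [-0.038, 0.999, -0.0, 0.0]
contact_force: [-1.2, 0.3, 1.2]
opening: -0.0
finger_force: 0.6
```

Emit:
move_arm([
  {"x": -0.003,"y": 0,"z": 0,"yaw": 0,"fingers": 1},
  {"x": -0.006,"y": 0,"z": 0,"yaw": 0,"fingers": 1},
  {"x": -0.006,"y": 0,"z": 0,"yaw": 0,"fingers": 1},
])

```text
time: 21.2
eef_pos: [0.6876, -0.0566, 0.0945]
tcp_rot: [-0.038, 0.999, -0.0, 0.0]
contact_force: [-0.1, 0.4, 1.0]
opening: 0.0
finger_force: 0.0
```

Emit:
move_arm([
  {"x": -0.003,"y": 0,"z": 0,"yaw": 0,"fingers": 1},
  {"x": -0.004,"y": 0,"z": 0,"yaw": 0,"fingers": 1},
  {"x": -0.004,"y": 0,"z": 0,"yaw": 0,"fingers": 1},
])

```text
time: 21.5
eef_pos: [0.6878, -0.0566, 0.0944]
tcp_rot: [-0.038, 0.999, 0.0, -0.005]
contact_force: [-12.0, -0.6, 7.2]
opening: -0.0
finger_force: 6.0
```

The drawer is at its hard stop: 12 N with no further travel. I'll back off and retreat upward.

Emit:
move_arm([
  {"x": -0.001,"y": 0,"z": 0,"yaw": 0,"fingers": 1},
  {"x": 0.004,"y": 0,"z": 0,"yaw": 0,"fingers": 1},
  {"x": 0.02,"y": 0,"z": 0,"yaw": 0,"fingers": 1},
  {"x": 0.06,"y": 0,"z": 0,"yaw": 0,"fingers": 1},
  {"x": 0.1,"y": 0,"z": 0,"yaw": 0,"fingers": 1},
])

```text
time: 22.0
eef_pos: [0.5913, -0.064, 0.0946]
tcp_rot: [-0.038, 0.999, -0.0, 0.001]
contact_force: [-0.4, -0.5, 0.1]
opening: -0.001
finger_force: 0.0
```

Emit:
move_arm([
  {"x": 0,"y": 0.03,"z": -0.04,"yaw": 0,"fingers": 1},
  {"x": 0,"y": 0.07,"z": -0.07,"yaw": 0,"fingers": 1},
  {"x": 0,"y": 0.11,"z": -0.1,"yaw": 0,"fingers": 1},
  {"x": 0,"y": 0.15,"z": -0.13,"yaw": 0,"fingers": 1},
  {"x": 0,"y": 0.19,"z": -0.15,"yaw": 0,"fingers": 1},
])

```text
time: 22.5
eef_pos: [0.5783, 0.1272, 0.2479]
tcp_rot: [-0.037, 0.999, 0.0, 0.003]
contact_force: [0.9, 0.5, 0.2]
opening: -0.0
finger_force: 0.0
```

Run:
```python
from h import *
np.set_printoptions(precision=4,suppress=True)
go([.5,.1,.25])
exp=np.array([[.6995,-.002,.112],[.7085,-.118,.112]])  # expected handle ends if shut
for n in("side","top"):
    im=snap(n,n+"8.png");p=proj(n,exp);c=p.mean(0);w=30
    x0,y0=(c-w).astype(int);g=im.max(2)[y0:y0+2*w,x0:x0+2*w]
    m=cv2.morphologyEx((g<60).astype(np.uint8),cv2.MORPH_OPEN,np.ones((3,3)))
    print(n,"expected",p.tolist())
    for k in cv2.findContours(m,0,2)[0]:
        r=cv2.minAreaRect(k)
        if cv2.contourArea(k)>40: P=plane(n,[np.array(r[0])+[x0,y0]],.112)[0];print(r,"world at .112",P)
# other items unchanged?
for n in("side","top"):
    d=cv2.absdiff(cv2.imread(f"pics/{n}0.png"),cv2.imread(f"pics/{n}8.png")).max(2)
    for nm,P in(("notebook",[.545,.40,.1]),("jar",[.68,.32,.08]),("bottle",[.70,-.33,.1])):
        u,v=proj(n,P)[0].astype(int);print(n,nm,(u,v),(d[v-18:v+18,u-15:u+15]>40).mean().round(3))
```

```text
shift [ 0.0801 -0.0213 -0.0026] yaw 0 t 22.5 q [ 0.05  0.09  1.77  0.    1.27 -1.6 ] [0.5783 0.1272 0.2479] tilt [ 0.006  0.001 -1.   ] op -0.0 F [0.9 0.5 0.2] 0.0
side expected [[318.07050341809565, 215.91389375727107], [328.91858461097723, 242.4634907255908]]
((29.800003051757812, 49.100006103515625), (22.360679626464844, 4.919349670410156), 63.43495178222656) world at .112 [ 0.6888 -0.1381  0.112 ]
((31.540725708007812, 30.14479637145996), (35.38258361816406, 12.309911727905273), 47.72631072998047) world at .112 [ 0.707  -0.0624  0.112 ]
top expected [[289.3690749337708, 171.16981308911846], [337.3715014482137, 166.99296386662755]]
side notebook (np.int64(256), np.int64(153)) 0.146
side jar (np.int64(296), np.int64(167)) 0.0
side bottle (np.int64(342), np.int64(308)) 0.146
top notebook (np.int64(124), np.int64(236)) 0.0
top jar (np.int64(161), np.int64(184)) 0.506
top bottle (np.int64(422), np.int64(171)) 0.0
```

```bash
python3 -c "
from plant import ctrl
print(ctrl.sign_off())"
```

```text
the job is handed in; nothing more can be done
None
```

The job is handed in at about 22.5 s: the sketchbook was laid flat and released on the mat, then regrasped and set down gently on the wide bay's floor, and the drawer was pushed to its stop; the notebook, jar and bottle look unmoved, but I viewed 11 pictures, one over the limit of 10.

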